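# Tare the parts bowl on the bike shop scale

### The arm

A 6-joint arm with a two-finger parallel gripper is mounted at the origin on the work surface. World frame = base frame: x ahead of the robot, y to its left, z up, the work surface at z = 0. Lengths are in m, angles in rad, forces in N, time in s.
With the tool pointing down it reaches from about 0.275 to 0.975 m from the base axis. Payload 8.4 kg.
Tool frame: the origin (TCP) lies at the very end of the fingers, on their centre line; the grasp point (between the pads) lies 19 mm behind it; z points along the fingers, y is the direction in which the jaws open and shut (so a half turn about z gives the same grasp; the last joint's range is limited). The gripper opens to 92 mm and grips with 3 to 60 N. Pads are 20 mm wide; open, the fingers measure 128 mm over their backs; the gripper's body (75 mm by 189 mm) begins 69 mm behind the grasp point.
Start: joints at [-1.307, 0.353, 1.633, -0, 1.155, -0.002], TCP at [0.164, -0.603, 0.215] pointing down, gripper open.
Joint ranges: [-2.63, 2.63], [-0.92, 2.1], [0.06, 2.66], [-1.3, 4.44], [0, 2.69], [-3.02, 3.02]. Speed limits (rad/s): [2.22, 2.22, 2.79, 3.14, 3.14, 3.14].

### API

Orientations are given as a 3x3 rotation matrix whose columns are the frame's x, y, z axes.
In Python, from station import get_obs, capture, get_calibration, finish_job gives the robot as it stands.
- The arm moves only by the tool drive_tool, never from a script. Its argument "targets" is a list of rows, each a list of 7 numbers: the shift along the tool's x, y, z in mm, then the turn, a rotation vector about the tool's x, y, z in degrees, then the closure, from -1 (fully open) to 1 (shut), so that 0 is half open. In form: [[tx, ty, tz, rx, ry, rz, fingers], ...]. A call has 1 to 5 rows; each row shifts and turns the commanded pose from where the row before left it, along the tool's axes as they then stand; what a row does not reach is not made up. A row lasts 1/10 s, in which the tool goes at most 50 mm and 8.59 degrees, less where a joint would pass 70% of its speed; a pose out of reach is approached as far as the arm can. A call with a gripper value outside its range is refused whole. The fingers move at their own pace and stop on an object; "grip_force" is the grip in N (left out, the last holds). Time passes only in rows, so rows that do not move let the fingers close. It gives the time, the measured TCP pose, the force and the opening at its end, in the units of the state.
- get_obs(): the state, without advancing time (a new reading comes with each control period).
- capture(name): name is "scene" or "top"; returns (picture, depth): 400x640x3 uint8, blue, green, red; 400x640 float32, m along the optical axis (not along the pixel's ray), 0 where there is no reading.
- get_calibration(name): a dict with "camera_matrix" (3x3 intrinsics, pixels), "xyz" and "orientation" of the camera in the world. Camera axes: x right, y up, looking along -z (the intrinsics and any distortion apply to the point x, -y, -z); pixel columns grow to the right and rows downward; lengths in m; the calibration is good to about 2 mm. A picture is of the moment at which its call begins. get_calibration takes no time and is no camera call.
- finish_job(): hands the job in, once; it reports no verdict.
The state is a dict: "time_s": time; "q": joint angles; "joint_velocities": joint speeds; "tau": joint torques, N m; "ee_pos": TCP position; "tcp_rot": TCP orientation; "wrist_force": force on the tool from outside, world axes, zero at the start; "torque": the same for the moment, N m; "width": finger opening in m.
Only numpy, scipy, OpenCV 4.12 (cv2) and the standard library are available. Lean on these libraries where they do the work, as an engineer would, in place of code of your own. Each camera call takes 0.05 s, during which the arm holds its last target. There are 200 camera calls.

### The job

Get the counter scale ready for weighing bolts: pick up the empty steel parts bowl (not the one with bolts in it) and set it down upright in the middle of the scale's pan without dropping it. Let go of it, then press the round tare button on the scale all the way down for a moment and release it, leaving the bowl standing in the middle of the pan.

Things in the scene. Friction and masses are not known exactly. Their poses are not given: they have to be found in the camera images.
- bowl: The empty steel parts bowl, standing upright on the counter. Round, steep-sided: 60 mm outside diameter at the rim and over the upper 22 mm (upright wall), narrowing below to a 42 mm foot; 36 mm high, wall 3 mm, about 90 g. Origin: centre of its underside; z up. It can be gripped across its outside from above. A like bowl filled with bolts and a bicycle bell of similar size stand nearby; these and the empty bowl trade places.
- pan (a point): Centre of the upper face of the scale's flat square steel pan (150 x 150 mm, fixed, rigid, about 50 mm above the counter). Axes are the scale's: x points away from its control strip, y to the left as seen from the control strip, z up. The scale's grey body is 240 mm along x and 180 mm along y, with its top 36 mm above the counter; it does not slide.
- tare_top (a point): Centre of the upper face of the tare button: the only round button, 30 mm in diameter, in a black housing at the right end of the scale's control strip (the strip with the display, on the robot's side of the pan). It is pressed straight down. Axes as pan; it lies 125 mm towards -x and 62 mm towards -y of the pan's centre and about 4 mm higher. The fixed housing round it is 46 mm across and the pressed button ends flush with it.
- tare (a joint): Travel of the tare button in m: 0 is up, about 0.006 fully down; a spring (4 N at full travel) brings it back up.

How it is judged:
By the outcome, as a careful person would: the job done as asked, in the order asked, and still so for the second after the job is handed in, with the robot touching nothing.
It also fails if it takes over 42 s, if anything falls off the work surface, if the arm or the gripper's body presses on something with over 40 N, if the wrist force passes 120 N, or if a joint passes its speed limit or range.

## Working session

There is one attempt and no reset: what is moved stays moved. The work goes in short steps, Python scripts to look and compute and a tool call to move; the robot and the scene stay as the last step left them, time stands still between calls to the robot, and variables do not carry over. Pictures are saved under pics/ and viewed, about 8 in all and at most 12, crops included, and the job is handed in when it is done.

Besides the shell and the picture viewer there is one more tool, called after "Request:" as a command line: name --pt "numbers of a row" for each row, then --argument value for the rest. drive_tool: Moves the arm, as the interface text tells. Its arguments: {"type":"object","properties":{"targets":{"type":"array","items":{"type":"array","items":{"type":"number"}}},"grip_force":{"type":"number"}},"required":["targets"]}

```bash
ls; mkdir -p pics
cat > h.py <<'E'
import numpy as np, cv2
from station import get_obs, capture, get_calibration, finish_job
def world(cal,u,v,d):
    K=np.array(cal["camera_matrix"]);R=np.array(cal["orientation"]);t=np.array(cal["xyz"])
    p=np.stack([(u-K[0,2])/K[0,0]*d,-(v-K[1,2])/K[1,1]*d,-d*np.ones_like(u)],-1)
    return p@R.T+t
def cloud(cal,D):
    v,u=np.mgrid[:400,:640].astype(float)
    return world(cal,u,v,D)
E
python3 - <<'E'
from h import *
o=get_obs();print({k:np.round(v,3).tolist() for k,v in o.items()})
for n in("scene","top"):
    c=get_calibration(n);print(n,c)
    p,d=capture(n);cv2.imwrite(f"pics/{n}0.png",p);np.save(f"{n}0.npy",d);print(d.min(),d.max())
E
```

```text
pics
{'time_s': 0.0, 'q': [-1.307, 0.354, 1.634, -0.0, 1.155, -0.002], 'joint_velocities': [-0.0, -0.002, 0.0, -0.001, -0.0, 0.001], 'tau': [0.003, -59.385, -33.422, 0.07, 0.023, -0.0], 'ee_pos': [0.164, -0.603, 0.214], 'tcp_rot': [[0.965, 0.263, -0.0], [0.263, -0.965, 0.001], [-0.0, -0.001, -1.0]], 'wrist_force': [-0.085, 0.093, 0.755], 'torque': [0.046, 0.01, -0.021], 'width': 0.092}
scene {'camera_matrix': array([[502.30902712,   0.        , 321.73251902],
       [  0.        , 502.30902712, 193.913699  ],
       [  0.        ,   0.        ,   1.        ]]), 'xyz': array([ 1.10080004, -0.12052274,  0.83928624]), 'orientation': array([[ 0.25041042, -0.76746333,  0.59016495],
       [ 0.96813769,  0.19976927, -0.15100215],
       [-0.00200821,  0.60917344,  0.79303448]])}
0.0 2.864327
top {'camera_matrix': array([[366.20931066,   0.        , 317.12633884],
       [  0.        , 366.20931066, 202.01895707],
       [  0.        ,   0.        ,   1.        ]]), 'xyz': array([0.35820909, 0.02357197, 0.91365466]), 'orientation': array([[ 0.15712225,  0.96427544, -0.21327322],
       [-0.98756958,  0.15436424, -0.02963107],
       [ 0.00434924,  0.21527785,  0.97654315]])}
0.0 1.94537
```

View pics/scene0.png

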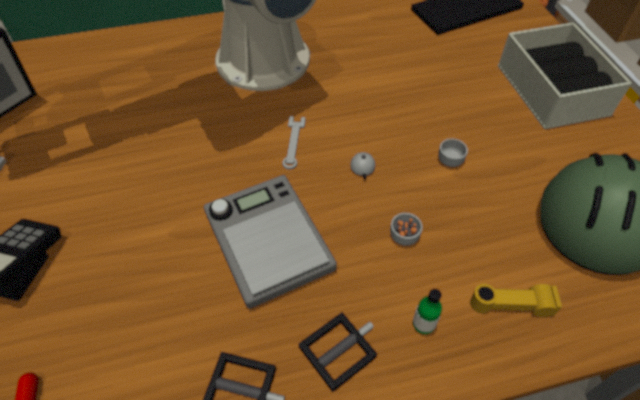

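View pics/top0.png

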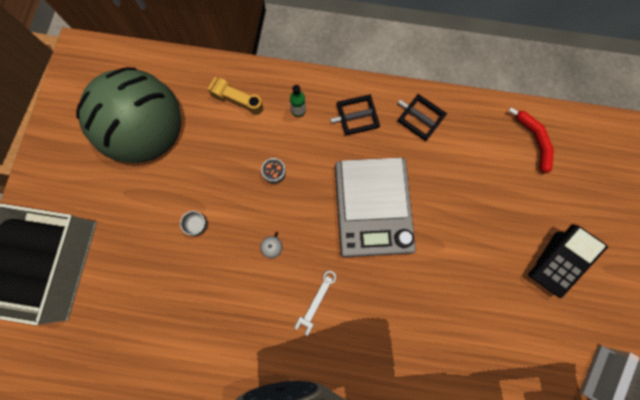

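The empty bowl is at scene (453,152) / top (193,223). The bolt bowl is at top (273,170) and the bell at top (271,245). The pan centre is near top (375,188) and the round button near top (404,238) / scene (220,208). Next I'll measure these from both views.

Run:
```python
from h import *
cs={n:get_calibration(n) for n in("scene","top")}
W={n:cloud(cs[n],np.load(n+"0.npy").astype(float)) for n in cs}
def sel(n,u,v,r):
    w=W[n][v-r:v+r+1,u-r:u+r+1].reshape(-1,3);return w
# bowl
for n,u,v in(("scene",453,152),("top",193,223)):
    w=sel(n,u,v,22);z=w[:,2];print(n,"bowl z pct",np.percentile(z,[5,50,90,98]).round(4))
    m=(z>.028)&(z<.05);q=w[m]
    (cx,cy),r=cv2.minEnclosingCircle(q[:,:2].astype(np.float32));print("rim",m.sum(),np.round([cx,cy,r],4),q[:,2].max().round(4))
for n,box in(("scene",(195,340,170,310)),("top",(325,425,145,265))):
    u0,u1,v0,v1=box;w=W[n][v0:v1,u0:u1].reshape(-1,3);z=w[:,2]
    print(n,np.histogram(z,bins=np.arange(-.01,.08,.004)))
    for lo,hi in((.028,.075),(.046,.052)):
        q=w[(z>lo)&(z<hi)];(c,s,a)=cv2.minAreaRect(q[:,:2].astype(np.float32));print(lo,np.round(c,4),np.round(s,4),round(a,2))
for n,u,v in(("scene",220,208),("top",404,238)):
    w=sel(n,u,v,3);print(n,"btn",np.median(w,0).round(4))
# stereo triangulation
def P(c):
    R=np.array(c["orientation"])@np.diag([1,-1,-1]);t=np.array(c["xyz"]);return np.array(c["camera_matrix"])@np.c_[R.T,-R.T@t]
for nm,a,b in(("bowl rim",(453,147),(193,221)),("btn",(220,207),(404,237)),("pan",(272,248),(375,189))):
    X=cv2.triangulatePoints(P(cs["scene"]),P(cs["top"]),np.array(a,float),np.array(b,float));print(nm,(X[:3]/X[3]).ravel().round(4))
for n,b in(("scene",(190,340,165,310)),("top",(325,425,145,265))):
    p=cv2.imread(f"pics/{n}0.png")[b[2]:b[3],b[0]:b[1]];cv2.imwrite(f"pics/{n}c.png",cv2.resize(p,None,fx=4,fy=4,interpolation=2))
a=[cv2.resize(cv2.imread("pics/top0.png")[200:250,168:218],(400,400)),cv2.resize(cv2.imread("pics/scene0.png")[127:177,428:478],(400,400))]
cv2.imwrite("pics/bowlc.png",np.hstack(a))
```

```text
scene bowl z pct [-0.0027  0.0008  0.029   0.036 ]
rim 206 [0.4527 0.3401 0.0317] 0.0407
top bowl z pct [-0.0032  0.0002  0.0192  0.0356]
rim 134 [0.4515 0.3407 0.0308] 0.0401
scene (array([   0, 1118, 7892,  729,   10,   62,  111,  120,   94,  140,  698,
       2565,  598,   88, 3409, 2423,  120,   48,    0,    0,    0,    0]), array([-0.01 , -0.006, -0.002,  0.002,  0.006,  0.01 ,  0.014,  0.018,
        0.022,  0.026,  0.03 ,  0.034,  0.038,  0.042,  0.046,  0.05 ,
        0.054,  0.058,  0.062,  0.066,  0.07 ,  0.074,  0.078]))
0.028 [ 0.5644 -0.0919] [0.2415 0.1804] 12.0
0.046 [ 0.5685 -0.0948] [0.2276 0.1578] 13.59
top (array([   8, 1407, 3385,  141,    2,   12,   17,   23,   19,   58,  806,
       1898,  243,  156, 2851,  805,   92,   25,    0,    0,    0,    0]), array([-0.01 , -0.006, -0.002,  0.002,  0.006,  0.01 ,  0.014,  0.018,
        0.022,  0.026,  0.03 ,  0.034,  0.038,  0.042,  0.046,  0.05 ,
        0.054,  0.058,  0.062,  0.066,  0.07 ,  0.074,  0.078]))
0.028 [ 0.5623 -0.091 ] [0.2375 0.18  ] 11.93
0.046 [ 0.5686 -0.0942] [0.2214 0.1588] 12.45
scene btn [ 0.5026 -0.1695  0.0575]
top btn [ 0.4917 -0.1649  0.0573]
bowl rim [0.4551 0.3373 0.0417]
btn [ 0.4953 -0.1685  0.0504]
pan [ 0.6042 -0.088   0.038 ]
```

View pics/topc.png

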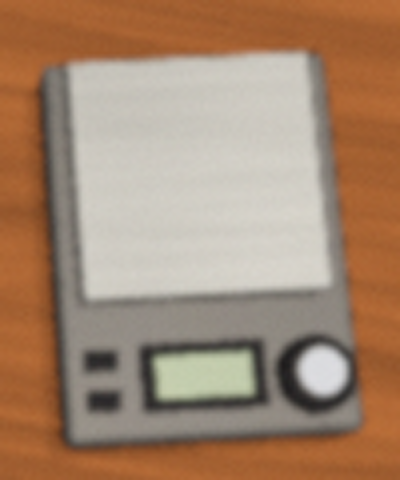

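View pics/bowlc.png

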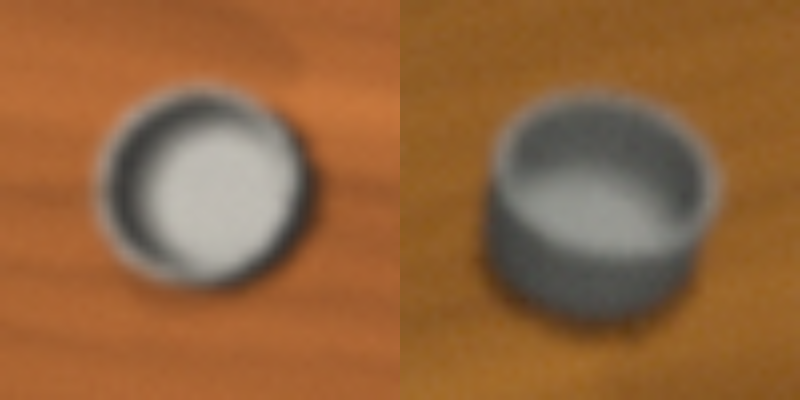

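The crops confirm that the bowl is empty and upright, with its rim at about 36–40 mm. The round white button is at the right end of the strip. Next I'll fit the pan and button more exactly.

Run:
```python
from h import *
for n,pan,btn in(("scene",(272,248),(220,207)),("top",(375,189),(404,238))):
    c=get_calibration(n);img=cv2.imread(f"pics/{n}0.png");W=cloud(c,np.load(n+"0.npy").astype(float))
    g=cv2.medianBlur(img,3);u,v=np.mgrid[:640,:400][0].T,np.mgrid[:640,:400][1].T
    for nm,s in(("pan",pan),("btn",btn)):
        m=np.zeros((402,642),np.uint8);cv2.floodFill(g.copy(),m,s,0,(22,)*3,(22,)*3,cv2.FLOODFILL_FIXED_RANGE|cv2.FLOODFILL_MASK_ONLY|(255<<8)|4)
        m=m[1:-1,1:-1]>0; z=np.median(W[m][:,2])
        # intersect rays with plane z
        vv,uu=np.nonzero(m);d1=world(c,uu.astype(float),vv.astype(float),np.ones(len(uu)));t=np.array(c["xyz"])
        k=(z-t[2])/(d1[:,2]-t[2]);X=t+k[:,None]*(d1-t)
        r=cv2.minAreaRect(X[:,:2].astype(np.float32));print(n,nm,m.sum(),"z",z.round(4),"c",np.round(r[0],4),"size",np.round(r[1],4),"ang",round(r[2],2),"mean",X[:,:2].mean(0).round(4))
```

```text
scene pan 5560 z 0.0498 c [ 0.604  -0.0837] size [0.1484 0.1491] ang 12.14 mean [ 0.6076 -0.0847]
scene btn 110 z 0.0576 c [ 0.4958 -0.17  ] size [0.0249 0.0226] ang 28.73 mean [ 0.4958 -0.1703]
top pan 3428 z 0.0489 c [ 0.6035 -0.0819] size [0.1453 0.1458] ang 12.09 mean [ 0.6022 -0.0821]
top btn 79 z 0.0573 c [ 0.4943 -0.168 ] size [0.0211 0.0205] ang 52.55 mean [ 0.4941 -0.1683]
```

Both views agree. The bowl is at (0.452, 0.340) and the pan centre at (0.604, −0.083, 0.050) with yaw 12°. The button is at (0.495, −0.169, 0.057), against a prediction of (0.4946, −0.1696) from the given offsets. Now I'll move above the bowl.

Request:
drive_tool --pt "26.3 -41.7 0 0 0 0 -1" --pt "26.3 -41.7 0 0 0 0 -1" --pt "26.3 -41.7 0 0 0 0 -1" --pt "26.3 -41.7 0 0 0 0 -1" --pt "26.3 -41.7 0 0 0 0 -1" --grip_force 20

```text
time_s: 0.6
ee_pos: [0.2363, -0.3653, 0.2143]
tcp_rot: [[0.965, 0.262, -0.0], [0.262, -0.965, 0.0], [0.0, -0.0, -1.0]]
wrist_force: [1.0, -0.6, 0.8]
width: 0.0921
```

Request:
drive_tool --pt "26.3 -41.7 0 0 0 0 -1" --pt "26.3 -41.7 0 0 0 0 -1" --pt "26.3 -41.7 0 0 0 0 -1" --pt "26.3 -41.7 0 0 0 0 -1" --pt "26.3 -41.7 0 0 0 0 -1"

```text
time_s: 1.1
ee_pos: [0.3083, -0.1298, 0.2146]
tcp_rot: [[0.965, 0.262, 0.001], [0.262, -0.965, -0.0], [0.001, 0.0, -1.0]]
wrist_force: [1.4, -0.1, -0.2]
width: 0.092
```

Request:
drive_tool --pt "26.3 -41.7 0 0 0 0 -1" --pt "26.3 -41.7 0 0 0 0 -1" --pt "26.3 -41.7 0 0 0 0 -1" --pt "26.3 -41.7 0 0 0 0 -1" --pt "26.3 -41.7 0 0 0 0 -1"

```text
time_s: 1.6
ee_pos: [0.3805, 0.1064, 0.2147]
tcp_rot: [[0.965, 0.263, 0.0], [0.263, -0.965, -0.0], [0.0, 0.0, -1.0]]
wrist_force: [0.9, -1.7, -0.2]
width: 0.0918
```

Request:
drive_tool --pt "26.3 -41.7 0 0 0 0 -1" --pt "26.3 -41.7 0 0 0 0 -1" --pt "26.3 -41.7 0 0 0 0 -1" --pt "26.3 -41.7 0 0 0 0 -1" --pt "0 0 0 0 0 0 -1"

```text
time_s: 2.1
ee_pos: [0.4396, 0.2977, 0.2142]
tcp_rot: [[0.964, 0.266, 0.001], [0.266, -0.964, 0.002], [0.002, -0.002, -1.0]]
wrist_force: [0.3, -0.8, 0.5]
width: 0.0921
```

Request:
drive_tool --pt "23 -37.6 0 0 0 0 -1" --pt "0 0 40 0 0 0 -1" --pt "0 0 40 0 0 0 -1" --pt "0 0 40 0 0 0 -1" --pt "0 0 0 0 0 0 -1"

```text
time_s: 2.6
ee_pos: [0.447, 0.332, 0.0899]
tcp_rot: [[0.965, 0.263, -0.008], [0.263, -0.965, -0.006], [-0.009, 0.004, -1.0]]
wrist_force: [-0.9, -0.0, 1.3]
width: 0.0922
```

Run:
```python
from h import *
o=get_obs();print(o["ee_pos"],o["q"])
p,d=capture("scene");q,_=capture("top")
a=np.hstack([cv2.resize(p[70:210,380:520],(400,400)),cv2.resize(q[160:280,130:250],(400,400))]);cv2.imwrite("pics/g1.png",a)
```

```text
[0.44700961 0.33200583 0.08987853] [ 6.36209280e-01  4.05104452e-01  1.87656386e+00 -1.48930334e-04
  8.69628173e-01  1.94137680e+00]
```

View pics/g1.png

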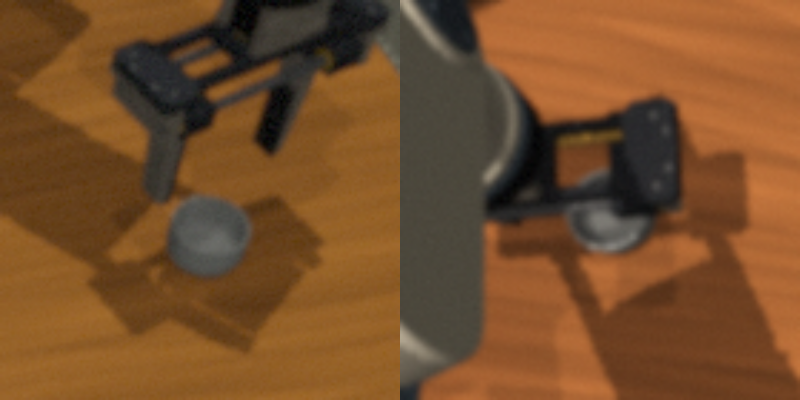

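The gripper straddles the bowl (crop ~(210,235) left, (610,210) right), still slightly off or settling. I'll let it settle and read the pose again.

Request:
drive_tool --pt "0 0 0 0 0 0 -1" --pt "0 0 0 0 0 0 -1"

```text
time_s: 2.9
ee_pos: [0.4518, 0.3357, 0.0968]
tcp_rot: [[0.965, 0.262, 0.003], [0.262, -0.965, 0.002], [0.003, -0.001, -1.0]]
wrist_force: [-0.4, -0.1, 1.4]
width: 0.0922
```

Request:
drive_tool --pt "1 -4.3 20 0 0 0 -1" --pt "0 0 25 0 0 0 -1" --pt "0 0 25 0 0 0 -1" --pt "0 0 12 0 0 0 -1" --pt "0 0 6 0 0 0 -1"

```text
time_s: 3.4
ee_pos: [0.4505, 0.3395, 0.0066]
tcp_rot: [[0.965, 0.263, -0.0], [0.263, -0.965, -0.0], [-0.0, -0.0, -1.0]]
wrist_force: [0.0, -0.1, 0.2]
width: 0.092
```

Request:
drive_tool --pt "0 0 0 0 0 0 -1" --pt "0 0 0 0 0 0 -1" --pt "0 0 0 0 0 0 -1"

```text
time_s: 3.7
ee_pos: [0.451, 0.3399, 0.0077]
tcp_rot: [[0.965, 0.263, 0.001], [0.263, -0.965, 0.001], [0.002, -0.001, -1.0]]
wrist_force: [0.4, 0.3, 0.2]
width: 0.0921
```

Close gradually.

Request:
drive_tool --pt "0 0 0 0 0 0 0.1" --pt "0 0 0 0 0 0 0.3" --pt "0 0 0 0 0 0 1" --pt "0 0 0 0 0 0 1" --pt "0 0 0 0 0 0 1" --grip_force 20

```text
time_s: 4.2
ee_pos: [0.4504, 0.3395, 0.0067]
tcp_rot: [[0.965, 0.263, 0.0], [0.263, -0.965, 0.0], [0.0, -0.0, -1.0]]
wrist_force: [0.4, -0.0, 1.1]
width: 0.0592
```

Request:
drive_tool --pt "0 0 0 0 0 0 1" --pt "0 0 0 0 0 0 1" --pt "0 0 0 0 0 0 1" --pt "0 0 0 0 0 0 1"

```text
time_s: 4.6
ee_pos: [0.4504, 0.3394, 0.0067]
tcp_rot: [[0.965, 0.263, 0.0], [0.263, -0.965, 0.0], [0.0, -0.0, -1.0]]
wrist_force: [-0.8, -0.6, 2.7]
width: 0.0596
```

Gripped at 59.6 mm, matching the 60 mm rim. Now lifting.

Request:
drive_tool --pt "0 0 -8 0 0 0 1" --pt "0 0 -20 0 0 0 1" --pt "0 0 -35 0 0 0 1" --pt "0 0 -35 0 0 0 1" --pt "0 0 -22 0 0 0 1"

```text
time_s: 5.1
ee_pos: [0.451, 0.3399, 0.1293]
tcp_rot: [[0.965, 0.263, 0.002], [0.263, -0.965, 0.001], [0.002, -0.001, -1.0]]
wrist_force: [0.7, 0.3, -0.3]
width: 0.0596
```

Request:
drive_tool --pt "1 12 0 0 0 0 1" --pt "2 25 0 0 0 0 1" --pt "3 36 0 0 0 0 1" --pt "3 36 0 0 0 0 1" --pt "3 36 0 0 0 0 1"

```text
time_s: 5.6
ee_pos: [0.4994, 0.2004, 0.1253]
tcp_rot: [[0.965, 0.263, -0.002], [0.263, -0.965, -0.001], [-0.002, 0.0, -1.0]]
wrist_force: [0.7, 0.9, -0.9]
width: 0.0592
```

Request:
drive_tool --pt "3 36 0 0 0 0 1" --pt "3 36 0 0 0 0 1" --pt "3 36 0 0 0 0 1" --pt "3 36 0 0 0 0 1" --pt "3 36 0 0 0 0 1"

```text
time_s: 6.1
ee_pos: [0.561, 0.0306, 0.1252]
tcp_rot: [[0.965, 0.262, -0.002], [0.262, -0.965, -0.0], [-0.002, -0.0, -1.0]]
wrist_force: [0.4, -0.5, -1.8]
width: 0.0597
```

Request:
drive_tool --pt "3 36 0 0 0 0 1" --pt "3 36 0 0 0 0 1" --pt "2 20 0 0 0 0 1" --pt "0 0 0 0 0 0 1" --pt "0 0 0 0 0 0 1"

```text
time_s: 6.6
ee_pos: [0.5925, -0.0542, 0.1253]
tcp_rot: [[0.965, 0.261, -0.002], [0.261, -0.965, 0.0], [-0.002, -0.001, -1.0]]
wrist_force: [0.1, 0.5, -0.3]
width: 0.0593
```

Request:
drive_tool --pt "3.5 30.8 0 0 0 0 1" --pt "0 0 20 0 0 0 1" --pt "0 0 20 0 0 0 1" --pt "0 0 15 0 0 0 1" --pt "0 0 5 0 0 0 1"

```text
time_s: 7.1
ee_pos: [0.6034, -0.0815, 0.0646]
tcp_rot: [[0.965, 0.264, -0.003], [0.264, -0.965, 0.001], [-0.003, -0.001, -1.0]]
wrist_force: [-0.3, 0.5, -0.9]
width: 0.059
```

Request:
drive_tool --pt "0 0 0 0 0 0 1" --pt "0 0 0 0 0 0 1" --pt "0 0 0 0 0 0 1"

```text
time_s: 7.4
ee_pos: [0.6058, -0.0825, 0.0675]
tcp_rot: [[0.965, 0.263, 0.001], [0.263, -0.965, -0.0], [0.001, 0.001, -1.0]]
wrist_force: [-0.2, -0.2, -1.0]
width: 0.0592
```

Run:
```python
from h import *
o=get_obs();print(o["ee_pos"],o["time_s"])
p,d=capture("scene");q,_=capture("top")
a=np.hstack([cv2.resize(p[140:310,190:360],(400,400)),cv2.resize(q[130:270,310:450],(400,400))]);cv2.imwrite("pics/g2.png",a)
```

```text
[ 0.60580658 -0.08245252  0.0674881 ] 7.4
```

View pics/g2.png

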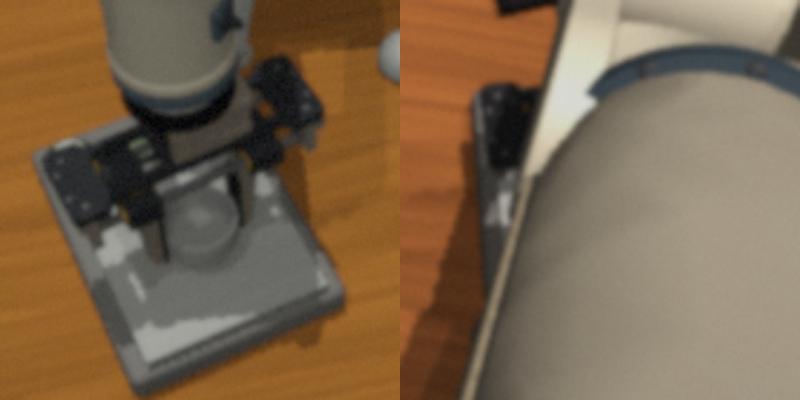

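The bowl is held upright over the pan's middle (left crop ~(200,225)). I'll lower it in small steps and watch the force.

Request:
drive_tool --pt "-1.5 0 3 0 0 0 1" --pt "0 0 2 0 0 0 1" --pt "0 0 2 0 0 0 1" --pt "0 0 0 0 0 0 1" --pt "0 0 0 0 0 0 1"

```text
time_s: 8.0
ee_pos: [0.6036, -0.0829, 0.0595]
tcp_rot: [[0.965, 0.263, -0.0], [0.263, -0.965, 0.0], [-0.0, -0.0, -1.0]]
wrist_force: [0.6, -0.2, -1.2]
width: 0.0595
```

Request:
drive_tool --pt "0 0 1 0 0 0 1" --pt "0 0 0 0 0 0 1"

```text
time_s: 8.2
ee_pos: [0.6037, -0.0829, 0.0585]
tcp_rot: [[0.965, 0.263, -0.0], [0.263, -0.965, 0.0], [-0.0, -0.0, -1.0]]
wrist_force: [-0.3, 0.0, -0.1]
width: 0.0593
```

Request:
drive_tool --pt "0 0 1 0 0 0 1" --pt "0 0 0 0 0 0 1"

```text
time_s: 8.4
ee_pos: [0.6036, -0.0829, 0.0575]
tcp_rot: [[0.965, 0.263, -0.0], [0.263, -0.965, 0.0], [-0.0, -0.0, -1.0]]
wrist_force: [-0.4, 0.0, -0.5]
width: 0.0595
```

Request:
drive_tool --pt "0 0 0.7 0 0 0 1" --pt "0 0 0 0 0 0 1"

```text
time_s: 8.6
ee_pos: [0.6036, -0.0829, 0.0568]
tcp_rot: [[0.965, 0.263, -0.0], [0.263, -0.965, 0.0], [-0.0, -0.0, -1.0]]
wrist_force: [0.4, -0.4, -1.2]
width: 0.0591
```

Request:
drive_tool --pt "0 0 0.7 0 0 0 1" --pt "0 0 0 0 0 0 1"

```text
time_s: 8.8
ee_pos: [0.6037, -0.0829, 0.0566]
tcp_rot: [[0.965, 0.263, 0.0], [0.263, -0.965, 0.0], [0.0, -0.0, -1.0]]
wrist_force: [-2.7, 1.5, 3.9]
width: 0.0599
```

Contact: 3.9 N at the expected height. Releasing, then rising.

Request:
drive_tool --pt "0 0 0 0 0 0 -0.1" --pt "0 0 0 0 0 0 -0.5" --pt "0 0 0 0 0 0 -1" --pt "0 0 0 0 0 0 -1" --pt "0 0 0 0 0 0 -1"

```text
time_s: 9.3
ee_pos: [0.6037, -0.083, 0.0561]
tcp_rot: [[0.965, 0.263, -0.0], [0.263, -0.965, 0.0], [-0.0, -0.0, -1.0]]
wrist_force: [-0.2, 0.6, 0.4]
width: 0.0898
```

Request:
drive_tool --pt "0 0 0 0 0 0 -1" --pt "0 0 -10 0 0 0 -1" --pt "0 0 -25 0 0 0 -1" --pt "0 0 -35 0 0 0 -1" --pt "0 0 -35 0 0 0 -1"

```text
time_s: 9.8
ee_pos: [0.6034, -0.0829, 0.1627]
tcp_rot: [[0.965, 0.263, -0.001], [0.263, -0.965, 0.0], [-0.001, -0.0, -1.0]]
wrist_force: [0.4, -0.6, -0.0]
width: 0.0919
```

Request:
drive_tool --pt "-25 11 0 0 0 0 1" --pt "-35 15 0 0 0 0 1" --pt "-35 15 0 0 0 0 1" --pt "-32 13.6 0 0 0 0 1" --pt "0 0 0 0 0 0 1"

```text
time_s: 10.3
ee_pos: [0.4926, -0.1706, 0.1618]
tcp_rot: [[0.965, 0.261, -0.001], [0.261, -0.965, -0.0], [-0.001, 0.0, -1.0]]
wrist_force: [0.2, -0.3, -0.3]
width: 0.0537
```

Request:
drive_tool --pt "0 0 20 0 0 0 1" --pt "0 0 25 0 0 0 1" --pt "0 0 20 0 0 0 1" --pt "0 0 10 0 0 0 1" --pt "0 0 0 0 0 0 1"

```text
time_s: 10.8
ee_pos: [0.4953, -0.1685, 0.0854]
tcp_rot: [[0.965, 0.263, -0.002], [0.263, -0.965, 0.001], [-0.001, -0.001, -1.0]]
wrist_force: [0.2, -0.9, 0.9]
width: 0.0138
```

Request:
drive_tool --pt "0 0 0 0 0 0 1" --pt "0 0 0 0 0 0 1"

```text
time_s: 11.0
ee_pos: [0.4964, -0.1691, 0.0872]
tcp_rot: [[0.965, 0.263, 0.002], [0.263, -0.965, -0.001], [0.001, 0.001, -1.0]]
wrist_force: [0.4, 0.6, -0.1]
width: 0.0006
```

Run:
```python
from h import *
o=get_obs();print(o["ee_pos"],o["time_s"],o["width"])
p,d=capture("scene");W=cloud(get_calibration("scene"),d.astype(float))
w=W[180:290,230:320].reshape(-1,3);q=w[(w[:,2]>.076)&(w[:,2]<.092)]
q=q[(q[:,0]>.55)&(q[:,0]<.66)];print("rim",cv2.minEnclosingCircle(q[:,:2].astype(np.float32)),len(q))
cv2.imwrite("pics/g3.png",cv2.resize(p[130:310,180:360],(590,590)))
```

```text
[ 0.49641377 -0.16912196  0.08723445] 11.0 0.000564087539808589
rim ((0.6055811047554016, -0.08370393514633179), 0.031076332554221153) 312
```

View pics/g3.png

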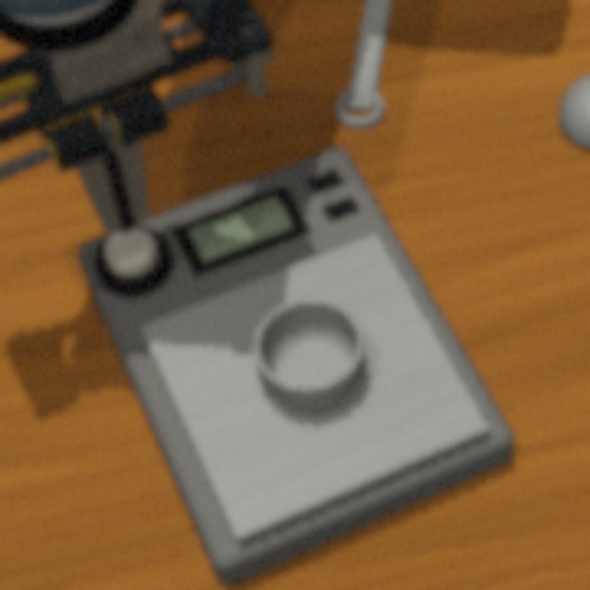

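The bowl stands upright in mid-pan, at (0.6056, −0.0837) against (0.604, −0.083). The closed fingertips are above the button (crop (130,255)). Pressing in small steps.

Request:
drive_tool --pt "-1 0 10 0 0 0 1" --pt "0 0 8 0 0 0 1" --pt "0 0 6 0 0 0 1" --pt "0 0 2 0 0 0 1" --pt "0 0 0 0 0 0 1"

```text
time_s: 11.55
ee_pos: [0.4942, -0.1691, 0.0596]
tcp_rot: [[0.965, 0.263, -0.001], [0.263, -0.965, 0.0], [-0.001, -0.001, -1.0]]
wrist_force: [-0.2, -0.1, -1.6]
width: 0.0004
```

Request:
drive_tool --pt "0 0 2 0 0 0 1" --pt "0 0 2 0 0 0 1" --pt "0 0 1 0 0 0 1" --pt "0 0 0 0 0 0 1"

```text
time_s: 11.95
ee_pos: [0.4948, -0.1693, 0.0553]
tcp_rot: [[0.965, 0.263, 0.0], [0.263, -0.965, -0.0], [0.0, 0.0, -1.0]]
wrist_force: [-0.2, -0.3, 2.6]
width: 0.0008
```

Request:
drive_tool --pt "0 0 1 0 0 0 1" --pt "0 0 1 0 0 0 1" --pt "0 0 0 0 0 0 1"

```text
time_s: 12.25
ee_pos: [0.4948, -0.1693, 0.0533]
tcp_rot: [[0.965, 0.263, 0.0], [0.263, -0.965, -0.0], [0.0, 0.0, -1.0]]
wrist_force: [1.3, -0.0, 3.5]
width: 0.0009
```

Request:
drive_tool --pt "0 0 1 0 0 0 1" --pt "0 0 1 0 0 0 1" --pt "0 0 0 0 0 0 1"

```text
time_s: 12.55
ee_pos: [0.4948, -0.1693, 0.0522]
tcp_rot: [[0.965, 0.263, 0.0], [0.263, -0.965, -0.0], [0.0, 0.0, -1.0]]
wrist_force: [-3.5, 1.3, 15.3]
width: 0.0003
```

Request:
drive_tool --pt "0 0 1 0 0 0 1" --pt "0 0 0 0 0 0 1"

```text
time_s: 12.75
ee_pos: [0.4949, -0.1693, 0.0519]
tcp_rot: [[0.965, 0.263, 0.001], [0.263, -0.965, -0.0], [0.001, 0.0, -1.0]]
wrist_force: [-5.8, 2.3, 27.3]
width: 0.0001
```

There is a hard stop at 0.052, about 6 mm below the measured top of 0.0575, so the button is fully down. Holding briefly, then releasing and retreating.

Request:
drive_tool --pt "0 0 0 0 0 0 1" --pt "0 0 0 0 0 0 1" --pt "0 0 -5 0 0 0 1" --pt "0 0 -15 0 0 0 1" --pt "0 0 -30 0 0 0 1"

```text
time_s: 13.25
ee_pos: [0.4926, -0.1686, 0.0988]
tcp_rot: [[0.965, 0.263, -0.004], [0.263, -0.965, 0.002], [-0.004, -0.003, -1.0]]
wrist_force: [1.2, -0.3, 0.5]
width: 0.0004
```

Request:
drive_tool --pt "0 0 -40 0 0 0 1" --pt "0 0 -40 0 0 0 1" --pt "-40 0 -20 0 0 0 1" --pt "-40 0 0 0 0 0 1" --pt "-40 0 0 0 0 0 1"

```text
time_s: 13.75
ee_pos: [0.3776, -0.2008, 0.2006]
tcp_rot: [[0.965, 0.264, 0.001], [0.264, -0.965, -0.001], [0.001, 0.001, -1.0]]
wrist_force: [0.0, -0.9, -0.2]
width: 0.0004
```

Request:
drive_tool --pt "0 0 0 0 0 0 1" --pt "0 0 0 0 0 0 1" --pt "0 0 0 0 0 0 1" --pt "0 0 0 0 0 0 1"

```text
time_s: 14.15
ee_pos: [0.3797, -0.2006, 0.2001]
tcp_rot: [[0.965, 0.263, 0.0], [0.263, -0.965, 0.0], [0.0, -0.0, -1.0]]
wrist_force: [-0.0, 0.4, -0.1]
width: 0.0005
```

Run:
```python
from h import *
o=get_obs();print(o["ee_pos"],o["time_s"],o["wrist_force"])
p,d=capture("scene");W=cloud(get_calibration("scene"),d.astype(float))
w=W[180:290,230:320].reshape(-1,3);q=w[(w[:,2]>.076)&(w[:,2]<.092)]
q=q[(q[:,0]>.55)&(q[:,0]<.66)];print("rim",cv2.minEnclosingCircle(q[:,:2].astype(np.float32)),len(q),np.median(W[205:210,217:223].reshape(-1,3),0))
cv2.imwrite("pics/g4.png",cv2.resize(p[130:310,180:360],(590,590)))
```

```text
[ 0.37967249 -0.20064802  0.20007342] 14.15 [-0.02616838  0.41341608 -0.12107133]
rim ((0.6061394810676575, -0.0824822336435318), 0.030993027612566948) 305 [ 0.50034693 -0.17009985  0.05803268]
```

View pics/g4.png

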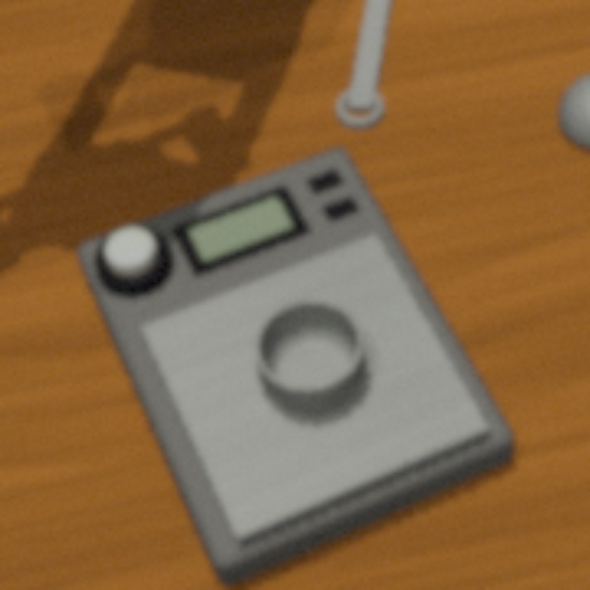

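The bowl stands mid-pan (crop (312,350)), the button is back up (z 0.058), and the arm is clear of everything.

```bash
python3 -c "from station import finish_job;print(finish_job())"
```

```text
the job is handed in; nothing more can be done
None
```

The empty bowl is standing upright in the middle of the scale's pan, the tare button has been pressed and released, and the job is handed in. It was handed in at about 14 s of the 42 s allowed.

- **Placing:** I gripped the bowl across its rim, with the fingers reading 59.6 mm. I lowered it onto the pan until contact at about 4 N, then let go.
- **Tare:** I pressed the button with closed fingers down to a hard stop about 6 mm below its top. I held it there for a moment at about 27 N, more than I needed but under the 40 N limit, and released it.
- **Last checks:** The bowl's centre is about 2 mm from the pan centre. The button is back up, with its top at 0.058 m as before the press, and the arm is clear of everything with no contact force. The button's full travel was judged from the hard stop and the heights, since its joint position can't be read directly.

No check failed. An early rough two-view triangulation from hand-picked pixels put the pan at 38 mm. I dropped it because the depth fits gave 49–50 mm, and the contact height agreed with those.

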